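# Prise the split ring out of a window cell

### The arm

A 7-joint arm with a two-finger parallel gripper is mounted at the origin on a cart in front of the work surface, level with it; the furniture and walls round the work are solid. World frame = base frame: x ahead of the robot, y to its left, z up, the work surface at z = 0. Lengths are in m, angles in rad, forces in N, time in s.
With the tool pointing down it reaches from about 0.35 to 0.9 m from the base axis. Payload 8.1 kg.
Tool frame: the origin (TCP) lies at the very end of the fingers, on their centre line; the grasp point (between the pads) lies 19 mm behind it (arm.tcp_to_grasp is the z of the grasp point in the tool frame, in m); z points along the fingers, y is the line along which they close (so a half turn about z gives the same grasp; the last joint's range is limited). The gripper opens to 92 mm and grips with 3 to 60 N. Pads are 19 mm wide; open, the fingers measure 130 mm over their backs; the gripper's body (75 mm by 190 mm) begins 47 mm behind the grasp point.
Start: joints at [-0.103, 0.434, 0.025, 1.573, -0.012, 1.134, -0.075], TCP at [0.625, -0, 0.227] pointing down, gripper open.
Joint ranges: [-2.62, 2.62], [-0.44, 2.09], [-1.27, 1.32], [0.08, 2.57], [-1.32, 4.46], [0.12, 2], [-2.74, 2.74]. Speed limits (rad/s): [2.22, 2.22, 3.01, 3.01, 3.14, 3.14, 3.14].

### API

Orientations are given as a rotation vector (axis times angle).
In Python, from cell import readout, vision, sign_off, arm gives the robot as it stands. The module is installed in compiled form; this text tells all that it offers.
- The arm moves only by the shell command python3 -m creep 'ROWS' [FORCE]. ROWS is JSON, a list of rows, each a list of 5 numbers: the shift along the tool's x, y, z in units of 4 cm (1.0 is 4 cm), then the turn about the tool's z in units of 4 degrees (1.0 is 4 degrees), then the opening, from 0 (shut) to 1 (fully open). A call has 1 to 12 rows; each row shifts and turns the commanded pose from where the row before left it, along the tool's axes as they then stand; what a row does not reach is not made up. A row lasts 1/8 s, in which the tool goes at most 62.5 mm and 10.7 degrees, less where a joint would pass 70% of its speed; a pose out of reach is approached as far as the arm can. A call with a number of a shift or a turn outside -1 to 1 is refused whole. A call with a gripper value outside its range is refused whole. The fingers move at their own pace and stop on an object; FORCE is the grip in N (left out, the last holds). Time passes only in rows, so rows that do not move let the fingers close. It gives the time, the measured TCP pose, the force, the opening and the grip force at its end, in the units of the state.
- readout.observe(): the state, without advancing time (a new reading comes with each control period).
- vision.get_image(name): name is "scene" or "side" or "wrist"; returns a dict with "pixels" (420x560x3 uint8, blue, green, red), "z_map" (420x560 float32, m along the optical axis (not along the pixel's ray), 0 where there is no reading), "camera_matrix" (3x3 intrinsics, pixels), "position" and "rotation" of the camera in the world. Camera axes: x right, y up, looking along -z (the intrinsics and any distortion apply to the point x, -y, -z); pixel columns grow to the right and rows downward; lengths in m; the calibration is good to about 2 mm. The wrist camera is an equidistant fisheye: a pixel r from the principal point sees the ray r / f radians off the axis. A picture is of the moment at which its call begins.
- sign_off(): hands the job in; it is judged then, once.
The state is a dict: "clock": time; "joints": joint angles; "dq": joint speeds; "joint_efforts": joint torques, N m; "position": TCP position; "ee_rot": TCP orientation; "force": force on the tool from outside, world axes, zero at the start; "ft_torque": the same for the moment, N m; "width": opening from 0.0 (shut) to 1.0 (fully open); "gripper_force": force on a finger pad.
Only numpy, scipy, OpenCV 4.12 (cv2) and the standard library are available. Lean on these libraries where they do the work, as an engineer would, in place of code of your own. Each camera call takes 0.05 s, during which the arm holds its last target. There are 200 camera calls.

### The job

Take the hooked pick from its stand, feel its flat tip in under one end of the split wire ring in the round window cell and gently lift until both ends have sprung up out of the groove and rest on top of the lips. Then stand the pick back in its hole, fully home and let go; leave the ring lying on the cell, work on it with the pick only, never force anything, and leave the other things alone.

Things in the scene. Friction and masses are not known exactly. Their poses are not given: they have to be found in the camera images.
- cell: round aluminium window cell fixed to the bench; flange 124 mm across, 8 mm high; body 104 mm across; rim 38.5 mm high. Origin: centre of its underside, z up. Its -x side is open: rim and ring seat are missing over 36 deg either side of -x, and the split of the ring lies there. Elsewhere the ring lies on a seat at z=30 mm, 27 to 41 mm from the axis
- cell_split (a point): point on the flat floor of the cell's open sector (z=25 mm of the cell), under the middle of the ring's split, 38 mm from the axis. The floor reaches out to the body's edge, 14 mm farther from the axis; the glass begins 11 mm nearer to it. Axes as the cell's: -x is outward, +y toward ring end a
- cell_lips (a point): point on the cell's axis level with the rim and the tops of the three rounded lips that hold the ring down; the lips are 4 mm thick (z=34.3 to 38.3 mm of the cell), overhang the wire by 1.5 mm and stand at the back (+x) and 52 deg either side of -x
- window: glass disc, 54 mm across, 4 mm thick, fixed in the middle of the cell, top at z=29 mm of the cell. Fragile: do not press on it with the pick. Origin: centre of its underside
- ring: split spring ring of round steel wire, 5 mm thick, 76 mm across wire centres, about 23 mm clear between its ends. Origin: ring centre, mid wire. Axes as the cell's: split at -x; a tang at +x sits in a slot of the wall, so it cannot turn. Seated, the wire centre is 32.6 mm above the cell's underside, its underside 5 mm above the open floor. An end lifted past the lips springs up and stays on top of them
- ring_end_a (a point): wire centre at the ring's end on the cell's +y side of the split, 38 mm from the axis, 22 deg from -x; the square-cut end (5 mm square) reaches 2.5 mm further into the split. Seated 32.6 mm, out of the groove 39 mm or more above the cell's underside. As it passes the lip, at a lift of 3 to 12 N, it springs some 3 mm toward the split; a shaft hard against it blocks that. Raised 9 to 12 mm, it brings the other end out too
- ring_end_b (a point): the same for the end on the -y side of the split
- pick: hooked pick upright in the stand, about 70 g. Origin: centre of the collar's underside; z up, x the way the tip points. Black handle 14 mm square, z=4 to 56 mm; collar 24 mm square, z=0 to 4; plug 14 mm square to z=-9, 10 mm to z=-14; steel shaft 5 mm round at x=-3.5 mm, clamped at a length that differs; flat tip 3 mm thick, 9 mm wide, x=-6 to 6 mm, its underside anywhere from z=-69 to -51
- stand: grey plastic column 44 mm square on a steel foot plate 80 mm square, 83 mm high in all, fixed to the bench, with an upright square hole 17 mm wide and 72 mm deep in the middle of its top. Origin: centre of its underside
- stand_hole0 (a point): centre of the hole's mouth on the top of the stand; the pick's origin is here when it is home
- vial: small sample vial with a white cap, 25 mm across, 53 mm high (bystander); origin at the centre of its underside
- beaker: small glass beaker, 52 mm across, 60 mm high (bystander); origin at the centre of its underside
- tweezers: steel tweezers lying flat, 127 mm long (bystander); origin at the centre of the underside
Mind the look-alikes: they are no part of the job. There is more than one size of the stand; the one meant has the size given above. Of the things that look like the cell, take the one that is nearest to the robot's base at the start.

How it is judged:
By the outcome, as a careful person would: the job done as asked, in the order asked, and still so for the second after the job is handed in, with the robot touching nothing.
It also fails if it takes over 64 s, if anything falls off the work surface, if the arm or the gripper's body presses on something with over 40 N, if the wrist force passes 120 N, or if a joint passes its speed limit or range.

## Working session

There is one attempt and no reset: what is moved stays moved. The work goes in short steps, Python scripts to look and compute and a shell command to move; the robot and the scene stay as the last step left them, time stands still between calls to the robot, and variables do not carry over. Pictures are saved under pics/ and viewed, at most 10 in all, crops included, and the job is handed in when it is done.

```bash
mkdir -p pics
cat > h.py <<'E'
import numpy as np, cv2
from cell import readout, vision
def shot(n,f=None):
    d=vision.get_image(n)
    if f: cv2.imwrite('pics/'+f,d['pixels']); np.savez('pics/'+f+'.npz',**{k:np.asarray(d[k]) for k in d})
    return d
def load(f): return dict(np.load('pics/'+f+'.npz'))
def ray(d,u,v,wrist=False):
    K=d['camera_matrix']; x=(u-K[0,2])/K[0,0]; y=(v-K[1,2])/K[1,1]
    if wrist:
        r=np.hypot(x,y); s=np.sin(r)/r if r>1e-9 else 1; c=np.array([x*s,-y*s,-np.cos(r)])
    else: c=np.array([x,-y,-1.])
    return np.array(d['rotation'])@c
def plane(d,u,v,z,wrist=False):
    r=ray(d,u,v,wrist); p=np.array(d['position']); return p+r*(z-p[2])/r[2]
def cloud(d):
    K=d['camera_matrix'];Z=d['z_map'];v,u=np.mgrid[:Z.shape[0],:Z.shape[1]]
    c=np.stack([(u-K[0,2])/K[0,0]*Z,-(v-K[1,2])/K[1,1]*Z,-Z],-1)
    return c@np.array(d['rotation']).T+np.array(d['position'])
E
python3 - <<'E'
from h import *
for n in ['scene','side','wrist']:
    d=shot(n,n+'0.png'); print(n,d['camera_matrix'],d['position'],d['rotation'],[k for k in d])
print(readout.observe())
a=cv2.imread('pics/scene0.png');b=cv2.imread('pics/side0.png')
E
```

```text
scene [[455.08767511   0.         273.39708093]
 [  0.         455.08767511 206.70414075]
 [  0.           0.           1.        ]] [-0.24517337 -0.51355754  0.8674776 ] [ 0.85517794 -0.39998993 -0.85023139] ['pixels', 'z_map', 'camera_matrix', 'position', 'rotation']
side [[479.41458293   0.         278.25192913]
 [  0.         479.41458293 210.63052688]
 [  0.           0.           1.        ]] [ 0.56823436 -1.00987594  0.58780577] [1.14186104 0.0124635  0.02736059] ['pixels', 'z_map', 'camera_matrix', 'position', 'rotation']
wrist [[325.1922621    0.         280.47813036]
 [  0.         325.1922621  209.1585453 ]
 [  0.           0.           1.        ]] [0.62389152 0.08420939 0.38538177] [-0.3135002   0.0007585   0.00092485] ['pixels', 'z_map', 'camera_matrix', 'position', 'rotation']
{'clock': 0.15, 'joints': array([-0.10261381,  0.4350441 ,  0.02496873,  1.57383834, -0.01163144,
        1.13398581, -0.07509154]), 'dq': array([ 0.0001075 , -0.00353451,  0.00120258, -0.00383606,  0.00052624,
        0.00023992, -0.00021753]), 'joint_efforts': array([ 9.13879558e-04, -6.68263149e+01,  9.85680185e-01, -3.14695251e+01,
       -6.03506877e-02,  3.94195947e-02,  8.07748006e-05]), 'position': array([ 6.24641150e-01, -2.22612809e-05,  2.26156117e-01]), 'ee_rot': array([-2.22097408e+00, -2.22085353e+00,  1.33423788e-03]), 'force': array([-0.03096276,  0.06401346,  0.68135148]), 'ft_torque': array([-0.0087386 , -0.02518862,  0.00422522]), 'gripper_force': 0.0, 'width': 0.9972294395979769}
```

View pics/scene0.png

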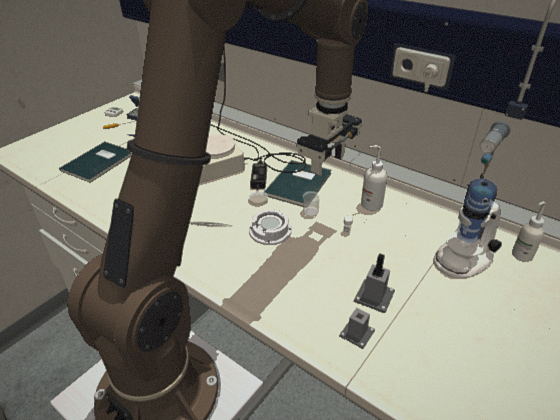

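View pics/side0.png

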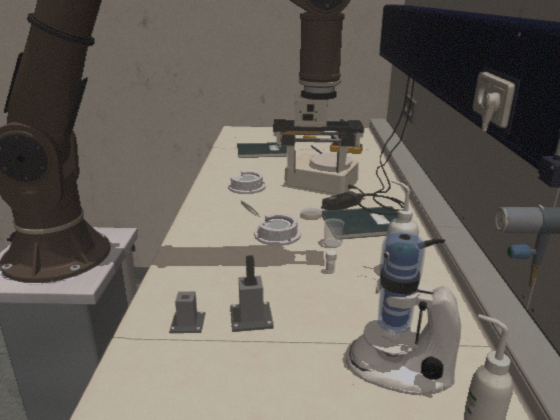

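The scene picture shows a cell at (270,227), the stand with the pick at (376,285), a smaller stand at (358,325), a vial at (348,225), a beaker at (311,205) and tweezers at (212,224). The side picture shows two cells, at (277,229) and (247,182), and the pick at (250,285). Next I'll measure both cells, the stand and the pick.

```bash
python3 - <<'E'
import re
s=open('h.py').read()
s=s.replace("np.array(d['rotation'])","R(d)").replace("def ray","def R(d): return cv2.Rodrigues(np.array(d['rotation'],float))[0]\ndef ray")
open('h.py','w').write(s)
E
python3 - <<'E'
from h import *
for f,pts in [('side0.png',dict(cell1=(277,240),cell2=(247,187),pickTop=(250,260),stand=(251,318),small=(187,322),vial=(331,252))),('scene0.png',dict(cell1=(270,240),pickTop=(380,257),stand=(376,300),vial=(348,218)))]:
    d=load(f);C=cloud(d)
    for k,(u,v) in pts.items(): print(f,k,C[v,u].round(4),d['z_map'][v,u])
    print('range z', np.nanpercentile(C[...,2][d['z_map']>0],[5,25,50]))
# per-object analysis: points within regions
for f in ['side0.png','scene0.png']:
    d=load(f);C=cloud(d);ok=d['z_map']>0
    for nm,(u0,v0,u1,v1) in (dict(cell1=(245,205,310,250),cell2=(222,165,272,200),stand=(225,250,280,335)) if 'side' in f else dict(cell1=(240,200,300,250),stand=(345,245,405,315))).items():
        P=C[v0:v1,u0:u1][ok[v0:v1,u0:u1]]
        for lo,hi in [(.005,.014),(.03,.045),(.078,.088),(.12,.15)]:
            Q=P[(P[:,2]>lo)&(P[:,2]<hi)]
            if len(Q)>3: print(f,nm,lo,len(Q),Q.min(0).round(3),Q.max(0).round(3),np.median(Q,0).round(4))
E
```

```text
side0.png cell1 [0.5368 0.0769 0.0077] 1.2299999
side0.png cell2 [0.4302 0.4151 0.0175] 1.5359398
side0.png pickTop [ 0.4958 -0.2394  0.1336] 0.8910688
side0.png stand [ 0.4964 -0.2533  0.0121] 0.92891353
side0.png small [ 0.3758 -0.2721  0.0139] 0.9139529
side0.png vial [ 0.6634 -0.0559  0.0502] 1.088565
range z [-0.26481538 -0.00142318  0.04297905]
scene0.png cell1 [0.498  0.0961 0.0067] 1.2868453
scene0.png pickTop [ 0.4881 -0.2344  0.1398] 1.0359224
scene0.png stand [ 0.4773 -0.2472  0.0117] 1.1012125
scene0.png vial [ 0.6587 -0.0578  0.0571] 1.2792118
range z [-8.95104272e-01 -5.60292233e-04  3.88531571e-02]
side0.png cell1 0.005 340 [0.434 0.064 0.005] [0.625 0.3   0.014] [0.5548 0.0916 0.0079]
side0.png cell1 0.03 357 [0.489 0.071 0.03 ] [0.588 0.182 0.04 ] [0.5444 0.1187 0.035 ]
side0.png cell2 0.005 143 [0.364 0.4   0.005] [0.485 0.485 0.014] [0.4275 0.4247 0.0077]
side0.png cell2 0.03 169 [0.375 0.409 0.03 ] [0.476 0.523 0.039] [0.4365 0.4435 0.0353]
side0.png stand 0.005 592 [ 0.451 -0.28   0.005] [ 0.539 -0.193  0.014] [ 0.4942 -0.2544  0.0069]
side0.png stand 0.03 154 [ 0.47 -0.26  0.03] [ 0.52  -0.219  0.045] [ 0.498  -0.2548  0.0375]
side0.png stand 0.078 287 [ 0.472 -0.261  0.078] [ 0.52  -0.209  0.088] [ 0.4959 -0.243   0.0818]
side0.png stand 0.12 88 [ 0.487 -0.243  0.121] [ 0.503 -0.226  0.139] [ 0.4956 -0.2387  0.1321]
scene0.png cell1 0.005 319 [0.476 0.065 0.005] [0.691 0.264 0.014] [0.5163 0.109  0.0083]
scene0.png cell1 0.03 430 [0.49  0.074 0.03 ] [0.588 0.179 0.043] [0.5437 0.1234 0.0356]
scene0.png stand 0.005 459 [ 0.449 -0.296  0.005] [ 0.581 -0.146  0.014] [ 0.4757 -0.2488  0.0079]
scene0.png stand 0.03 91 [ 0.47  -0.259  0.03 ] [ 0.517 -0.215  0.045] [ 0.4748 -0.239   0.0367]
scene0.png stand 0.078 225 [ 0.47  -0.258  0.078] [ 0.524 -0.208  0.088] [ 0.4875 -0.2379  0.0829]
scene0.png stand 0.12 64 [ 0.486 -0.241  0.12 ] [ 0.505 -0.226  0.141] [ 0.4905 -0.234   0.1335]
```

View pics/wrist0.png

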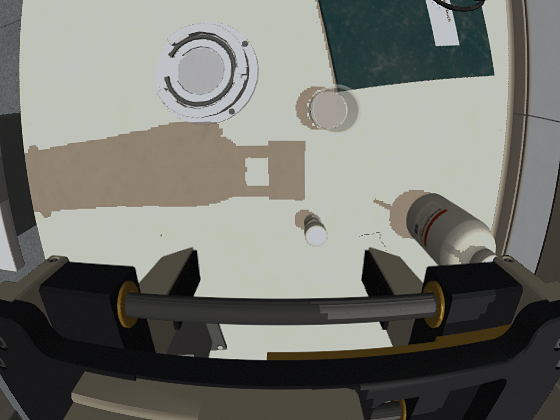

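The wrist picture shows the near cell at (207,72) with its split facing left, the beaker at (328,108) and the vial at (316,235). The cell at (0.54, 0.125) is nearest to the base, so it's the one to use. I'll move the wrist camera over it.

```bash
python3 -m creep '[[0.33,-0.7,0.5,0,1],[0.33,-0.7,0.5,0,1],[0.33,-0.7,0.5,0,1],[0,0,0,0,1],[0,0,0,0,1]]'
python3 - <<'E'
from h import *
d=shot('wrist','w1.png'); print(d['position'],readout.observe()['position'],readout.observe()['ee_rot'])
E
```

```text
clock: 0.78
position: [0.5418, 0.0393, 0.1671]
ee_rot: [2.221, 2.221, 0.001]
force: [0.6, -0.1, 0.7]
width: 1.0
gripper_force: 0.0
[0.54076668 0.12360038 0.32649591] [0.5421871  0.03917292 0.16731406] [2.22138119e+00 2.21987671e+00 1.57685598e-03]
```

View pics/w1.png

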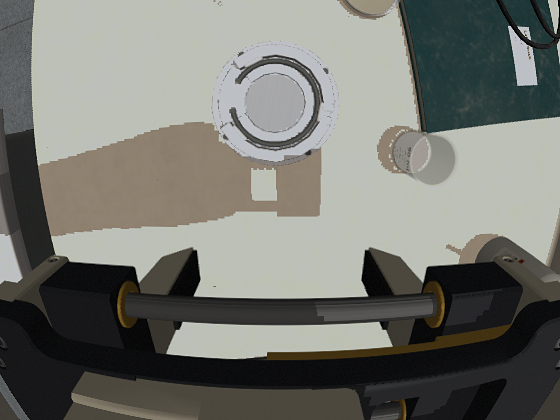

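The cell is centred near (275,103), and its split faces left between ring ends near (240,82) and (233,112). I'll measure it on an enlarged crop and by masks.

Run:
```python
from h import *
d=load('w1.png');im=d['pixels']
c=cv2.resize(im[35:170,205:345],None,fx=4,fy=4,interpolation=cv2.INTER_CUBIC);cv2.imwrite('pics/c1.png',c)
g=cv2.cvtColor(im,cv2.COLOR_BGR2GRAY)
# window disc via z
v,u=np.mgrid[:420,:560]
def planeall(z):
    K=d['camera_matrix'];x=(u-K[0,2])/K[0,0];y=(v-K[1,2])/K[1,1];r=np.hypot(x,y);s=np.where(r>0,np.sin(r)/np.maximum(r,1e-9),1)
    c=np.stack([x*s,-y*s,-np.cos(r)],-1)@R(d).T;p=np.array(d['position'])
    return p+c*((z-p[2])/c[...,2])[...,None]
P=planeall(.0326)
Z=d['z_map']; print(Z[100,275],Z[103,315],Z[60,275])
hsv=cv2.cvtColor(im,cv2.COLOR_BGR2HSV)
m=(g<130); box=(u>205)&(u<345)&(v>35)&(v<170)
Q=P[m&box];c0=np.array([.545,.125])
for it in range(5):
    q=Q[:,:2]-c0;r=np.hypot(*q.T);k=(r>.033)&(r<.044)
    A=np.c_[2*Q[k,:2],np.ones(k.sum())];s=np.linalg.lstsq(A,(Q[k,:2]**2).sum(1),rcond=None)[0];c0=s[:2];rad=np.sqrt(s[2]+c0@c0)
print('ring centre',c0,'r',rad,k.sum())
q=Q[k,:2]-c0;a=np.degrees(np.arctan2(q[:,1],q[:,0]))%360
h=np.histogram(a,np.arange(0,361,3))[0];print(h)
# unwrap polar image at ring plane
```

```text
0.27943856 0.27622113 0.2644886
ring centre [0.53603611 0.12816824] r 0.038989428119498515 1832
[18 19 20 19 18 20 18 19 21 19 19 20 19 21 20 21 20 19 20 18 20 18 19 16
 21 20 18 19 21 18 16 19 17 20 20 15 13 12 12 12 13 13 15 20 17 16 14 13
 13 16  9  0  0  0  0  0  0  0  0  0  0  2 11 17 11 13 13 14 15 18 13 11
 11 10 14 11 13 15 18 20 18 19 17 16 18 19 17 19 16 15 18 18 20 18 17 21
 18 18 21 15 19 18 18 18 16 16 22 18 20 19 20 19 15 13 12 12 13 15 15 13]
```

View pics/c1.png

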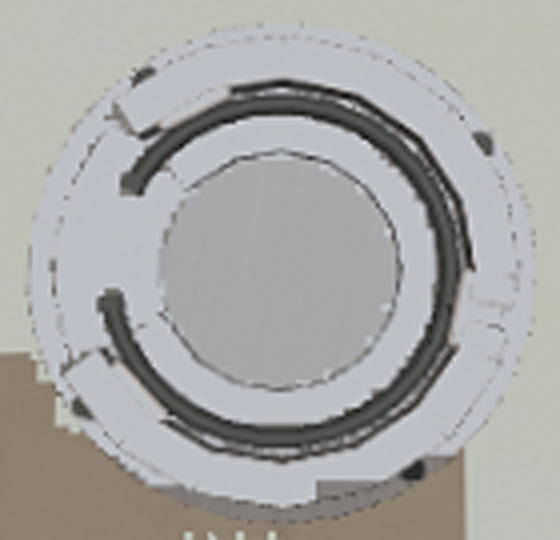

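The crop shows the ring gap on the left: ring tips at crop (131,184) for the +y side and (105,300) for the -y side, with the window disc centred at (282,268). I'll refine the centre and yaw from the flange, window and wire, then move the camera to the stand.

```bash
python3 -m creep '[[-0.93,-0.1,-0.1,0,1],[-0.93,-0.1,-0.1,0,1],[-0.93,-0.1,-0.1,0,1],[-0.93,-0.1,-0.1,0,1],[-0.93,-0.1,-0.1,0,1],[-0.93,-0.1,-0.1,0,1],[-0.93,-0.1,-0.1,0,1],[-0.93,-0.1,-0.1,0,1],[-0.93,-0.1,-0.1,0,1],[-0.93,-0.1,-0.1,0,1],[-0.93,-0.1,0,0,1],[0,0,0,0,1]]'
python3 - <<'E'
from h import *
d=shot('wrist','w2.png'); print(d['position'],readout.observe()['position'])
d=load('w1.png');im=d['pixels'].astype(int);g=im.sum(2)/3
v,u=np.mgrid[:420,:560]
box=(u>205)&(u<345)&(v>33)&(v<172)
def fit(P):
    A=np.c_[2*P[:,:2],np.ones(len(P))];s=np.linalg.lstsq(A,(P[:,:2]**2).sum(1),rcond=None)[0];return s[:2],np.sqrt(s[2]+s[:2]@s[:2])
br=im[...,0]-im[...,2]
m=((br>-3)&box).astype(np.uint8)
cs,_=cv2.findContours(cv2.morphologyEx(m,cv2.MORPH_OPEN,np.ones((3,3))),cv2.RETR_EXTERNAL,cv2.CHAIN_APPROX_NONE)
k=max(cs,key=cv2.contourArea)[:,0]
k=k[k[:,1]<140]
P=np.array([plane(d,a,b,.008,True) for a,b in k]);c,r=fit(P);e=abs(np.hypot(*(P[:,:2]-c).T)-r);c,r=fit(P[e<.002]);print('flange',c,r,(e<.002).mean())
# window: flood fill
gg=cv2.GaussianBlur(im.astype(np.uint8),(3,3),0)
ff=np.zeros((422,562),np.uint8);cv2.floodFill(gg.copy(),ff,(275,103),255,(3,3,3),(3,3,3),4|cv2.FLOODFILL_FIXED_RANGE|cv2.FLOODFILL_MASK_ONLY|(1<<8))
w=cv2.morphologyEx(ff[1:-1,1:-1],cv2.MORPH_CLOSE,np.ones((5,5)))
k=max(cv2.findContours(w,0,cv2.CHAIN_APPROX_NONE)[0],key=cv2.contourArea)[:,0]
P=np.array([plane(d,a,b,.029,True) for a,b in k]);print('window',fit(P),len(k))
# wire: darkish, fit
for th in (90,110):
  Q=np.array([plane(d,a,b,.0326,True) for b,a in zip(*np.where((g<th)&box))])
  c0=np.array([.538,.127])
  for i in range(8):
    q=Q[:,:2]-c0;rr=np.hypot(*q.T);s=(rr>.0355)&(rr<.0405);c0,r=fit(Q[s])
  a=np.degrees(np.arctan2(q[s,1],q[s,0]))%360;a=a[(a>90)&(a<270)]
  print('wire',th,c0,r,s.sum(),'ends',a[a<168].max(),a[a>168].min())
E
```

```text
clock: 2.33
position: [0.4958, -0.3745, 0.2071]
ee_rot: [2.227, 2.213, -0.003]
force: [-0.7, 0.3, 0.0]
width: 0.999
gripper_force: 0.0
[ 0.49538978 -0.28982608  0.3662642 ] [ 0.49663165 -0.3719634   0.20697374]
flange [0.53594403 0.1283155 ] 0.061225237731635844 0.9166666666666666
window (array([0.53533906, 0.12799123]), np.float64(0.025208213194422582)) 169
wire 90 [0.53565272 0.12807428] 0.037997224835917165 1173 ends 150.0641613387675 187.74491648872174
wire 110 [0.53573032 0.12803673] 0.038029566411061616 1247 ends 150.2163602251556 186.75793603769617
```

View pics/w2.png

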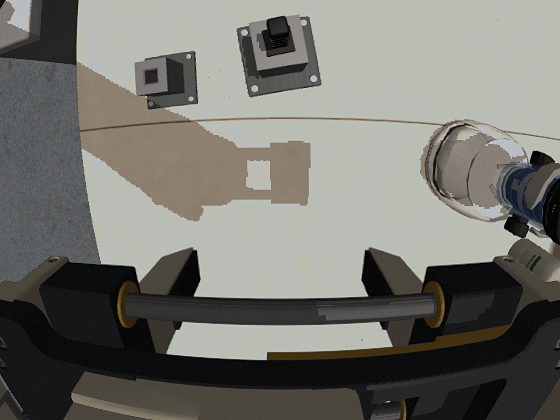

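The stand is at (278,55) with the black handle in it; the smaller look-alike is at (162,78). I'll measure the stand and handle.

Run:
```python
from h import *
d=load('w2.png');im=d['pixels'];g=cv2.cvtColor(im,cv2.COLOR_BGR2GRAY)
cv2.imwrite('pics/c2.png',cv2.resize(im[5:105,230:330],None,fx=6,fy=6,interpolation=cv2.INTER_CUBIC))
hsv=cv2.cvtColor(im,cv2.COLOR_BGR2HSV)
box=np.zeros_like(g);box[8:102,232:325]=1
def rect(m,z,n):
    k=max(cv2.findContours(m.astype(np.uint8),0,cv2.CHAIN_APPROX_NONE)[0],key=cv2.contourArea)[:,0]
    P=np.array([plane(d,a,b,z,True)[:2]*1000 for a,b in k],np.float32);print(n,cv2.minAreaRect(P),len(k));
rect((g<150)&(box>0),.006,'plate(all)')
rect((g<45)&(box>0),.139,'black')
for z in (.083,): 
    m=(g>100)&(g<160)&(box>0); rect(cv2.morphologyEx(m.astype(np.uint8),cv2.MORPH_OPEN,np.ones((3,3))),z,'top')
Z=d['z_map'];print(Z[15:60:4,278])
for f in ['scene0.png','side0.png']:
    e=load(f);C=cloud(e);gg=cv2.cvtColor(e['pixels'],cv2.COLOR_BGR2GRAY)
    s=(C[...,2]>.095)&(C[...,2]<.145)&(abs(C[...,0]-.495)<.03)&(abs(C[...,1]+.235)<.03)
    print(f,C[s].min(0),C[s].max(0),C[s][:,2].max())
    t=(C[...,2]>.0805)&(C[...,2]<.0855)&(abs(C[...,0]-.495)<.04)&(abs(C[...,1]+.235)<.04);P=C[t][:,:2].astype(np.float32)*1000;print(cv2.minAreaRect(P),len(P))
```

```text
plate(all) ((493.09149169921875, -230.6002197265625), (81.85523223876953, 85.55754852294922), 9.866148948669434) 282
black ((493.3168640136719, -239.40182495117188), (19.270008087158203, 26.800527572631836), 12.349533081054688) 166
top ((493.93963623046875, -232.5489501953125), (44.911991119384766, 44.10721969604492), 9.526537895202637) 284
[0.31367704 0.19569121 0.19531713 0.19701023 0.19808346 0.20043135
 0.21090831 0.22660267 0.24270304 0.24943054 0.25395882 0.25614387]
scene0.png [ 0.48558055 -0.2413786   0.09564011] [ 0.50466344 -0.22578611  0.14106734] 0.141067338400637
((495.02606201171875, -233.62982177734375), (47.87485885620117, 44.028202056884766), 9.49490737915039) 171
side0.png [ 0.4867494  -0.24343164  0.09517871] [ 0.50317285 -0.22638643  0.1391684 ] 0.13916839870549758
((495.3575744628906, -236.30479431152344), (43.72089767456055, 46.517051696777344), 7.6929121017456055) 207
```

View pics/c2.png

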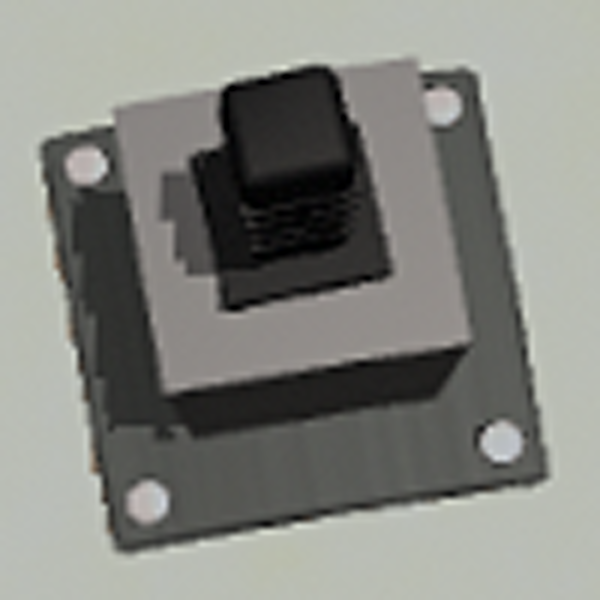

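The stand is at about (0.4945, -0.2335) with yaw +9.5°, and the handle is aligned with it. I'll turn the tool to match and compute the shift.

```bash
cat >> h.py <<'E'
def go(x,y,z=None):
    s=readout.observe();T=cv2.Rodrigues(s['ee_rot'])[0];p=s['position'];z=p[2] if z is None else z
    print('clock',round(s['clock'],2),'units',(T.T@(np.array([x,y,z])-p)/.04).round(3),'tip-tilt',(T[:,2]).round(4),'toolx yaw',np.degrees(np.arctan2(T[1,0],T[0,0])).round(2),'F',s['force'].round(2))
E
python3 -m creep '[[0.3,0,0,-1.2,1],[0.3,0,0,-1.2,1],[0,0,0,0,1],[0,0,0,0,1]]' 30
python3 - <<'E'
from h import *
go(.4945,-.2335,.15); print(readout.observe()['position'])
E
```

```text
clock 2.38 units [ 3.463 -0.066  1.42 ] tip-tilt [ 4.0e-04 -1.2e-03 -1.0e+00] toolx yaw 89.8 F [ 0.45 -0.58  0.17]
[ 0.49663165 -0.3719634   0.20697374]refused, turn out of range in row 1
```

```bash
python3 -m creep '[[0.3,0,0,-0.8,1],[0.3,0,0,-0.8,1],[0.3,0,0,-0.8,1],[0,0,0,0,1],[0,0,0,0,1]]' 30
python3 - <<'E'
from h import *
go(.4945,-.2335,.15); print(readout.observe()['position'])
E
```

```text
clock: 3.0
position: [0.495, -0.3338, 0.207]
ee_rot: [2.028, 2.399, -0.0]
force: [0.1, 0.2, -0.0]
width: 0.995
gripper_force: 0.0
clock 3.0 units [2.476 0.405 1.423] tip-tilt [ 3.e-04 -4.e-04 -1.e+00] toolx yaw 99.58 F [ 0.15  0.16 -0.04]
[ 0.49499732 -0.3338283   0.20695429]
```

```bash
python3 -m creep '[[0.62,0.1,0,0,1],[0.62,0.1,0,0,1],[0.62,0.1,0,0,1],[0.62,0.1,0,0,1],[0,0,0.5,0,1],[0,0,0.5,0,1],[0,0,0.5,0,1],[0,0,0.5,0,1],[0,0,0.4,0,1],[0,0,0.44,0,1],[0,0,0,0,1],[0,0,0,0,1]]' 30
python3 - <<'E'
from h import *
go(.4945,-.2335,.093); print(readout.observe()['position'])
E
```

```text
clock: 4.5
position: [0.4946, -0.2335, 0.0937]
ee_rot: [2.028, 2.399, 0.0]
force: [-0.5, 0.1, -0.3]
width: 0.998
gripper_force: 0.0
clock 4.5 units [ 0.001 -0.003  0.016] tip-tilt [ 7.e-04 -3.e-04 -1.e+00] toolx yaw 99.58 F [-0.52  0.1  -0.35]
[ 0.49460854 -0.23352436  0.09365823]
```

```bash
python3 -m creep '[[0,0,0,0,0.4],[0,0,0,0,0.2],[0,0,0,0,0.1],[0,0,0,0,0],[0,0,0,0,0],[0,0,0,0,0],[0,0,0,0,0]]' 30
```

```text
clock: 5.38
position: [0.4942, -0.2332, 0.0931]
ee_rot: [-2.028, -2.399, -0.0]
force: [-0.2, 0.0, -0.7]
width: 0.287
gripper_force: 0.0
```

```bash
python3 -m creep '[[0,0,0,0,0],[0,0,0,0,0],[0,0,0,0,0],[0,0,0,0,0],[0,0,0,0,0]]' 30
```

```text
clock: 6.0
position: [0.4942, -0.2333, 0.0931]
ee_rot: [2.028, 2.399, 0.0]
force: [-0.7, -0.1, -0.7]
width: 0.153
gripper_force: 30.0
```

```bash
python3 -m creep '[[0,0,-0.1,0,0],[0,0,-0.2,0,0],[0,0,-0.4,0,0],[0,0,-0.4,0,0],[0,0,-0.4,0,0],[0,0,-0.4,0,0],[0,0,-0.4,0,0],[0,0,-0.4,0,0],[0,0,-0.2,0,0],[0,0,0,0,0],[0,0,0,0,0]]' 45
python3 - <<'E'
from h import *
d=shot('wrist','w3.png'); shot('side','s3.png');shot('scene','sc3.png')
im=d['pixels'][150:400,130:430];a=cv2.resize(im,None,fx=1.5,fy=1.5,interpolation=cv2.INTER_CUBIC)
s=load('s3.png')['pixels'][200:310,200:300];s=cv2.resize(s,(341,375),interpolation=cv2.INTER_CUBIC)
cv2.imwrite('pics/v3.png',np.hstack([a,s]));go(.4942,-.2333)
E
```

```text
clock: 7.38
position: [0.4939, -0.2331, 0.2086]
ee_rot: [-2.027, -2.399, 0.001]
force: [0.7, -0.9, -0.3]
width: 0.151
gripper_force: 45.0
clock 7.53 units [-0.006  0.007 -0.   ] tip-tilt [-1.1e-03  4.0e-04 -1.0e+00] toolx yaw 99.6 F [-0.24  0.76 -1.16]
```

View pics/v3.png

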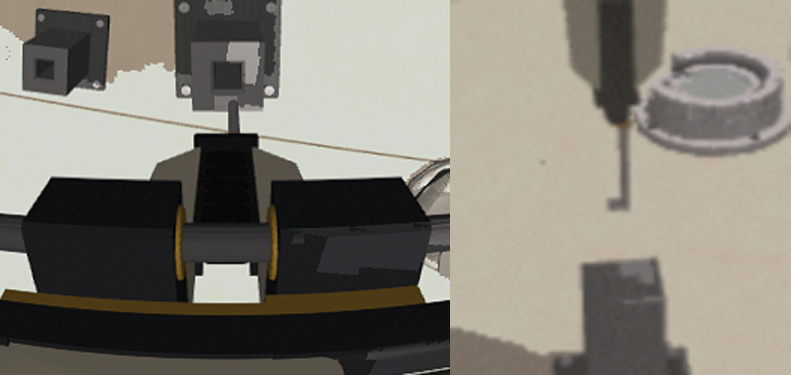

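The left half shows the handle held between the fingers, with the shaft below it at (235,115). In the side crop the tip ends at (618,208) and points left, so pick x runs along tool -y, about 189.6° in the world. I'll measure the tip's length and height and work out the route. End a, approached radially from outside, can be reached with about +135° of turn.

Run:
```python
from h import *
s=readout.observe();print('q',s['joints'].round(2))
def toplane(d,u,v,n,c):  # plane n.p=c
    r=ray(d,u,v);p=np.array(d['position']);return p+r*(c-n@p)/(n@r)
yaw=np.radians(9.6);n=np.array([-np.sin(yaw),np.cos(yaw),0]) # tool x dir
c=n@s['position']
for f,box in (('s3.png',(225,235,275,275)),('sc3.png',None)):
    d=load(f);im=d['pixels'];
    C=cloud(d);m=(C[...,2]>.105)&(C[...,2]<.2)&(np.hypot(C[...,0]-.494,C[...,1]+.233)<.02)
    if m.sum()==0: print(f,'none');continue
    P=C[m];o=P-s['position'];al=-(o@np.array([np.cos(yaw),np.sin(yaw),0]));ac=o@n
    print(f,m.sum(),'depth zmin',P[:,2].min())
    for lo,hi in ((.105,.145),(.145,.19)):
        k=(P[:,2]>lo)&(P[:,2]<hi)
        if k.any(): print(lo,'pickx',np.percentile(al[k],[0,50,100]).round(4),'along toolx',np.percentile(ac[k],[0,50,100]).round(4))
    vv,uu=np.where(m);print('px',uu.min(),uu.max(),vv.min(),vv.max())
    v=vv.max();u=uu[vv==v].mean()
    for q in (v,v+.5,v+1): print('ray z',toplane(d,u,q,n,c).round(4))
```

```text
q [ 0.3   0.32  0.06  1.79 -0.02  1.03  0.53]
s3.png 150 depth zmin 0.12933566956612158
0.105 pickx [-0.0055 -0.0015  0.006 ] along toolx [-0.0066 -0.0012  0.0044]
0.145 pickx [-0.0081 -0.0035  0.0069] along toolx [-0.0069 -0.002   0.0029]
px 242 255 226 261
ray z [ 0.4924 -0.2334  0.1278]
ray z [ 0.4924 -0.2334  0.1267]
ray z [ 0.4924 -0.2334  0.1256]
sc3.png 70 depth zmin 0.1319376614157628
0.105 pickx [-0.007  -0.0015  0.0077] along toolx [-0.0039 -0.      0.0041]
0.145 pickx [-0.0067 -0.0024  0.0061] along toolx [-0.0046 -0.      0.0044]
px 378 387 237 259
ray z [ 0.4933 -0.2332  0.1287]
ray z [ 0.4942 -0.233   0.1263]
ray z [ 0.4952 -0.2329  0.1238]
```

The tip underside is about 78 mm below the TCP. Next I'll turn by -33.8 units.

```bash
R='turning'
python3 -m creep '[[0,0,0,-0.8,0],[0,0,0,-1,0],[0,0,0,-1,0],[0,0,0,-1,0],[0,0,0,-1,0],[0,0,0,-1,0],[0,0,0,-1,0],[0,0,0,-1,0],[0,0,0,-1,0],[0,0,0,-1,0],[0,0,0,-1,0],[0,0,0,-1,0]]' >/dev/null
python3 -m creep '[[0,0,0,-1,0],[0,0,0,-1,0],[0,0,0,-1,0],[0,0,0,-1,0],[0,0,0,-1,0],[0,0,0,-1,0],[0,0,0,-1,0],[0,0,0,-1,0],[0,0,0,-1,0],[0,0,0,-1,0],[0,0,0,-1,0],[0,0,0,-1,0]]' >/dev/null
python3 -m creep '[[0,0,0,-1,0],[0,0,0,-1,0],[0,0,0,-1,0],[0,0,0,-1,0],[0,0,0,-1,0],[0,0,0,-1,0],[0,0,0,-1,0],[0,0,0,-1,0],[0,0,0,-1,0],[0,0,0,-1,0],[0,0,0,0,0]]'
python3 -c "
from h import *
go(.4957,.1564,.2);print(readout.observe()['joints'].round(2))"
```

```text
clock: 11.9
position: [0.494, -0.2333, 0.2088]
ee_rot: [1.445, -2.789, -0.001]
force: [0.3, 0.5, -0.9]
width: 0.145
gripper_force: 45.0
clock 11.9 units [-7.982  5.586  0.223] tip-tilt [-6.e-04  5.e-04 -1.e+00] toolx yaw -125.24 F [ 0.27  0.45 -0.91]
[ 0.67  0.36 -0.44  1.76  0.17  1.05  2.7 ]
```

```bash
python3 -m creep '[[-0.7,0.5,0,0,0],[-0.7,0.5,0,0,0],[-0.7,0.5,0,0,0],[-0.7,0.5,0,0,0],[-0.7,0.5,0,0,0],[-0.7,0.5,0,0,0],[-0.7,0.5,0,0,0],[-0.7,0.5,0,0,0],[-0.7,0.5,0,0,0],[-0.7,0.5,0,0,0],[-0.7,0.4,0,0,0],[-0.2,0.1,0,0,0]]'
python3 -m creep '[[0,0,0,0,0],[0,0,0,0,0]]' >/dev/null
python3 - <<'E'
from h import *
go(.4957,.1564,.14);print(readout.observe()['joints'].round(2),readout.observe()['position'])
d=shot('wrist','w4.png');shot('side','s4.png');shot('scene','sc4.png')
E
```

```text
clock: 13.4
position: [0.4964, 0.1541, 0.2091]
ee_rot: [-1.447, 2.788, 0.002]
force: [1.0, -0.4, -0.7]
width: 0.151
gripper_force: 45.0
clock 13.65 units [-0.111  0.109  1.723] tip-tilt [-3.e-04 -9.e-04 -1.e+00] toolx yaw -125.32 F [-0.46  1.14  0.27]
[ 0.06  0.34 -0.59  1.82  0.22  1.05  1.91] [0.49671715 0.15033556 0.20892099]
```

```bash
python3 -m creep '[[-0.05,0.05,0.4,0,0],[-0.06,0.06,0.4,0,0],[0,0,0.4,0,0],[0,0,0.4,0,0],[0,0,0,0,0],[0,0,0,0,0]]'
python3 - <<'E'
from h import *
go(.4957,.1564,.13);print(readout.observe()['position'])
d=shot('wrist','w5.png');s=shot('side','s5.png');c=shot('scene','sc5.png')
f=lambda i,x,y,w,h,W,H:cv2.resize(i['pixels'][y:y+h,x:x+w],(W,H),interpolation=cv2.INTER_CUBIC)
cv2.imwrite('pics/v5.png',np.hstack([f(d,150,50,260,260,400,400),f(s,230,170,100,100,400,400)]))
E
```

```text
clock: 14.55
position: [0.4958, 0.1581, 0.1453]
ee_rot: [-1.446, 2.789, 0.0]
force: [-0.0, -0.4, -0.8]
width: 0.149
gripper_force: 45.0
clock 14.55 units [ 0.036 -0.022  0.383] tip-tilt [ 3.e-04  2.e-04 -1.e+00] toolx yaw -125.2 F [-0.04 -0.36 -0.82]
[0.49578788 0.15807555 0.1453102 ]
```

View pics/v5.png

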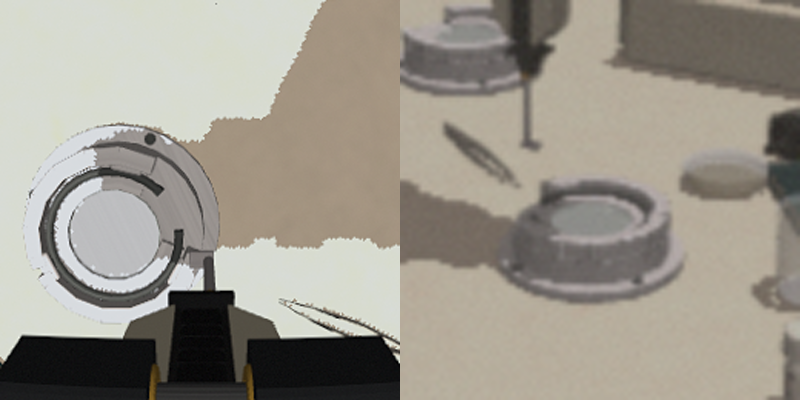

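The wrist view shows ring end a at (180,235), end b at (160,188), and the pick shaft at (209,260) just outside the lip gap. The side view shows the tip above the cell at (530,147). I'll re-measure the ring from this yaw as a check on the calibration.

```bash
cat >> h.py <<'E'
def fit(P):
    A=np.c_[2*P[:,:2],np.ones(len(P))];s=np.linalg.lstsq(A,(P[:,:2]**2).sum(1),rcond=None)[0];return s[:2],np.sqrt(s[2]+s[:2]@s[:2])
def proj(d,p):
    c=R(d).T@(np.array(p)-np.array(d['position']));K=d['camera_matrix'];x,y,z=c[0],-c[1],-c[2];r=np.hypot(x,y);t=np.arctan2(r,z)
    return np.array([K[0,2]+K[0,0]*t*x/r,K[1,2]+K[1,1]*t*y/r])
E
python3 - <<'E'
from h import *
d=load('w5.png');g=d['pixels'].astype(int).sum(2)/3
v,u=np.mgrid[:420,:560];box=(u>165)&(u<295)&(v>125)&(v<255)
for th in (80,95,110):
  Q=np.array([plane(d,a,b,.0326,True) for b,a in zip(*np.where((g<th)&box))])
  c0=np.array([.5357,.128])
  for i in range(10):
    q=Q[:,:2]-c0;rr=np.hypot(*q.T);s=(rr>.0355)&(rr<.0405);c0,r=fit(Q[s])
  a=np.degrees(np.arctan2(q[s,1],q[s,0]))%360;b=a[(a>120)&(a<230)]
  h=np.histogram(b,np.arange(120,231,2))[0];print('wire',th,c0,r,s.sum());print(h)
s=readout.observe()['position'];uu=np.array([np.cos(np.radians(-35.2)),np.sin(np.radians(-35.2)),0])
for L in (.076,.080):
  for x in (-.006,-.001,.006): print(L,x,((proj(d,s+x*uu-[0,0,L])-[150,50])*400/260).round(0))
E
```

```text
wire 80 [0.53503184 0.12819332] 0.03755559735003733 668
[ 7  6  7  6  7  7  8  7  8  5 10  5  9  6  7  3  0  0  0  0  0  0  0  0
  0  0  0  0  0  0  0  0  0  2 10  7  7  6  8  8  6  6  9  6  8  5  3  5
  4  3  3  4  2  5  3]
wire 95 [0.5358503  0.12836502] 0.03794152920233194 1015
[ 7  7  7  9  7  7  9  8  8  9  7  5 10  5 12  5  0  0  0  0  0  0  0  0
  0  0  0  0  0  0  0  0  0  6 10  8  9  8  9  9  9  9  8 10  8  7  6  6
  5  7  5  3  8  4  7]
wire 110 [0.53646229 0.12835044] 0.0380635217466044 1204
[ 8  7  8  7  8  8  9  6  9  7 11  7  9  9  8  9  0  0  0  0  0  0  0  0
  0  0  0  0  0  0  0  0  0  8  8  8  8 10  8  9  8  9  8 10  8  7  7  6
  5  7  4  8  4  9  5]
0.076 -0.006 [211. 260.]
0.076 -0.001 [201. 260.]
0.076 0.006 [187. 260.]
0.08 -0.006 [211. 258.]
0.08 -0.001 [201. 258.]
0.08 0.006 [187. 258.]
```

```bash
python3 -m creep '[[0.03,-0.02,0.3,0,0],[0,0,0.3,0,0],[0,0,0.27,0,0],[0,0,0,0,0],[0,0,0,0,0]]'
python3 -m creep '[[0,0,0.02,0,0],[0,0,0.02,0,0]]'
python3 -c "
from h import *
go(.4957,.1563,.103)"
```

```text
clock: 15.32
position: [0.4956, 0.1566, 0.1104]
ee_rot: [-1.446, 2.789, 0.0]
force: [-0.0, -0.8, -0.1]
width: 0.149
gripper_force: 45.0
clock: 15.58
position: [0.4957, 0.1566, 0.109]
ee_rot: [-1.445, 2.789, -0.0]
force: [0.3, 0.4, -1.7]
width: 0.152
gripper_force: 45.0
clock 15.57 units [ 0.006 -0.003  0.149] tip-tilt [ 6.e-04  1.e-04 -1.e+00] toolx yaw -125.21 F [ 0.25  0.42 -1.71]
```

```bash
python3 -m creep '[[0,0,0.02,0,0],[0,0,0.02,0,0]]' | egrep 'pos|force:'
python3 -m creep '[[0,0,0.015,0,0],[0,0,0,0,0]]'| egrep 'pos|force:'
python3 -m creep '[[0,0,0.015,0,0],[0,0,0,0,0]]'| egrep 'pos|force:'
```

```text
position: [0.4956, 0.1565, 0.1071]
force: [-0.5, 0.0, -0.7]
gripper_force: 45.0
position: [0.4955, 0.1565, 0.1065]
force: [-0.5, -0.0, -1.6]
gripper_force: 45.0
position: [0.4955, 0.1565, 0.1059]
force: [-0.1, -0.4, -0.3]
gripper_force: 45.0
```

```bash
python3 -m creep '[[0,0,0.015,0,0],[0,0,0,0,0]]' | egrep 'pos|force:'
python3 -m creep '[[0,0,0.015,0,0],[0,0,0,0,0]]'| egrep 'pos|force:'
```

```text
position: [0.4955, 0.1565, 0.1053]
force: [-0.3, 1.1, -0.9]
gripper_force: 45.0
position: [0.4955, 0.1565, 0.1047]
force: [0.4, 0.1, -1.1]
gripper_force: 45.0
```

```bash
python3 -m creep '[[0,0,0.015,0,0],[0,0,0,0,0]]' | egrep 'pos|^force:'
python3 -m creep '[[0,0,0.015,0,0],[0,0,0,0,0]]'| egrep 'pos|^force:'
```

```text
position: [0.4955, 0.1564, 0.1041]
force: [-0.4, -0.3, -1.1]
position: [0.4955, 0.1565, 0.1035]
force: [1.2, 0.4, -0.3]
```

```bash
python3 -m creep '[[0,0,0.015,0,0],[0,0,0,0,0]]' | egrep 'pos|^force:'
python3 -m creep '[[0,0,0.015,0,0],[0,0,0,0,0]]'| egrep 'pos|^force:'
```

```text
position: [0.4955, 0.1565, 0.1029]
force: [0.6, 0.1, -1.2]
position: [0.4957, 0.1566, 0.1024]
force: [0.2, -0.3, 0.6]
```

```bash
python3 -m creep '[[0,0,0.015,0,0],[0,0,0,0,0]]' | egrep 'pos|^force:'
```

```text
position: [0.4958, 0.1566, 0.1024]
force: [-1.7, -0.7, 7.8]
```

The tip touched the floor at TCP z ≈ 0.1025, 7.8 N. I'll back off 1 mm and slide the tip in under the wire.

```bash
python3 -m creep '[[0,0,-0.04,0,0],[0,0,0,0,0],[0,0,0,0,0]]' | egrep 'pos|^force:'
python3 -m creep '[[0,-0.03,0,0,0],[0,-0.03,0,0,0],[0,0,0,0,0]]' | egrep 'pos|^force:'
```

```text
position: [0.4954, 0.1564, 0.1032]
force: [-0.3, -0.6, -0.5]
position: [0.4976, 0.155, 0.1033]
force: [0.3, -0.2, -0.7]
```

```bash
python3 -m creep '[[0,-0.03,0,0,0],[0,0,0,0,0]]' | egrep 'pos|^force:'
```

```text
position: [0.4986, 0.1543, 0.1033]
force: [0.2, 0.1, -1.2]
```

```bash
python3 -m creep '[[0,-0.03,0,0,0],[0,0,0,0,0]]' | egrep 'pos|^force:'
python3 -m creep '[[0,-0.03,0,0,0],[0,0,0,0,0]]' | egrep 'pos|^force:'
```

```text
position: [0.4995, 0.1537, 0.1033]
force: [-0.5, -0.4, -0.2]
position: [0.5005, 0.1529, 0.1033]
force: [-1.2, 0.7, -0.2]
```

```bash
python3 -m creep '[[0,-0.02,0,0,0],[0,0,0,0,0]]' | egrep 'pos|^force:'
python3 -c "
from h import *
p=readout.observe()['position'][:2]-[.5358,.1282];print(np.hypot(*p),np.degrees(np.arctan2(p[1],p[0])))"
```

```text
position: [0.5012, 0.1525, 0.1033]
force: [0.0, -0.7, -1.1]
0.042321803930401795 144.9074655643755
```

```bash
python3 -m creep '[[0,-0.028,0,0,0],[0,0,0,0,0]]' | egrep 'pos|^force:'
python3 -m creep '[[0,0,-0.025,0,0],[0,0,-0.015,0,0],[0,0,0,0,0]]' | egrep 'pos|^force:'
python3 -m creep '[[0,0,-0.02,0,0],[0,0,0,0,0]]' | egrep 'pos|^force:'
```

```text
position: [0.5021, 0.1518, 0.1033]
force: [1.0, -0.7, -0.6]
position: [0.502, 0.152, 0.105]
force: [-0.1, 0.4, -0.5]
position: [0.502, 0.1518, 0.1057]
force: [0.7, 0.1, -2.3]
```

```bash
for i in 1; do python3 -m creep '[[0,0,-0.02,0,0],[0,0,0,0,0]]' | egrep 'pos|^force:'
python3 -m creep '[[0,0,-0.02,0,0],[0,0,0,0,0]]' | egrep 'pos|^force:'; done
```

```text
position: [0.502, 0.1519, 0.1065]
force: [-0.2, -0.3, -2.4]
position: [0.502, 0.1519, 0.1074]
force: [0.2, -0.7, -1.5]
```

```bash
python3 -m creep '[[0,0,-0.025,0,0],[0,0,0,0,0]]' | egrep 'pos|^force:'
python3 -m creep '[[0,0,-0.025,0,0],[0,0,0,0,0]]' | egrep 'pos|^force:'
```

```text
position: [0.502, 0.152, 0.1084]
force: [-0.1, 0.0, -1.5]
position: [0.502, 0.1521, 0.1095]
force: [-0.6, -0.1, -1.4]
```

```bash
python3 -m creep '[[0,0,-0.025,0,0],[0,0,0,0,0]]' | egrep 'pos|^force:'
python3 -m creep '[[0,0,-0.025,0,0],[0,0,0,0,0]]' | egrep 'pos|^force:'
```

```text
position: [0.5021, 0.1521, 0.1105]
force: [0.7, 0.1, -1.0]
position: [0.5021, 0.1519, 0.1115]
force: [-0.5, -0.5, -0.8]
```

Force stays low. I'll check the ring's heights numerically with the wrist depth.

```bash
cat >> h.py <<'E'
def wcloud(d):
    K=d['camera_matrix'];Z=d['z_map'];v,u=np.mgrid[:420,:560];x=(u-K[0,2])/K[0,0];y=(v-K[1,2])/K[1,1];r=np.hypot(x,y)
    s=np.where(r>0,np.tan(np.minimum(r,1.4))/np.maximum(r,1e-9),1)
    return np.stack([x*s*Z,-y*s*Z,-Z],-1)@R(d).T+np.array(d['position'])
def ringz(f,cl,th=110):
    d=load(f);g=d['pixels'].astype(int).sum(2)/3;C=cl(d);q=C[...,:2]-[.5358,.1282];r=np.hypot(q[...,0],q[...,1]);a=np.degrees(np.arctan2(q[...,1],q[...,0]))%360
    m=(d['z_map']>0)&(g<th)&(r>.0345)&(r<.0415)&(C[...,2]>.028)&(C[...,2]<.055)
    out=[]
    for b in list(range(0,140,20))+list(range(140,210,5))+list(range(210,360,20)):
        k=m&(a>=b)&(a<b+5)
        if k.sum()>2: out.append((b,int(k.sum()),round(float(np.median(C[k][:,2]))*1000,1)))
    print(f,out)
E
python3 - <<'E'
from h import *
for n,cl in (('wrist',wcloud),('side',cloud),('scene',cloud)):
    shot(n,n[0:2]+'6.png'); ringz({'wrist':'w5','side':'s5','scene':'sc5'}[n]+'.png',cl);ringz(n[:2]+'6.png',cl)
go(.502,.152)
E
```

```text
w5.png [(0, 20, 35.9), (20, 19, 35.8), (40, 17, 36.0), (60, 19, 35.9), (80, 17, 36.0), (100, 21, 35.7), (120, 16, 36.4), (140, 19, 36.1), (145, 24, 36.3), (150, 11, 34.8), (185, 14, 36.5), (190, 27, 36.4), (195, 23, 35.5), (200, 23, 35.7), (205, 25, 35.7), (210, 16, 36.2), (230, 21, 36.0), (250, 20, 36.1), (270, 20, 36.2), (290, 19, 35.7), (310, 19, 36.0), (330, 18, 36.2), (350, 21, 35.8)]
wr6.png [(0, 25, 36.1), (20, 24, 37.3), (40, 24, 37.6), (60, 3, 31.6), (120, 7, 42.2), (140, 23, 43.5), (145, 40, 42.3), (150, 10, 37.1), (185, 27, 42.7), (190, 31, 42.8), (195, 31, 42.0), (200, 30, 42.1), (205, 31, 41.7), (210, 35, 41.5), (230, 36, 40.2), (250, 27, 38.8), (270, 23, 38.0), (290, 24, 36.8), (310, 24, 36.2), (330, 24, 35.7), (350, 23, 35.8)]
s5.png []
si6.png [(60, 4, 31.4), (100, 3, 30.0), (120, 3, 32.7), (145, 3, 35.9), (150, 4, 34.8), (205, 3, 38.2)]
sc5.png [(60, 3, 34.8), (80, 3, 33.0), (195, 3, 35.3)]
sc6.png [(20, 3, 34.6), (145, 3, 39.4), (150, 3, 36.9), (205, 3, 40.7), (230, 3, 37.7)]
clock 22.35 units [-0.001  0.002 -0.   ] tip-tilt [ 1.e-04 -0.e+00 -1.e+00] toolx yaw -125.21 F [-0.48  0.46 -0.1 ]
```

```bash
cat >> h.py <<'E'
def ends(f,z,th=100):
    d=load(f);g=d['pixels'].astype(int).sum(2)/3;v,u=np.where(g<th);k=(u>150)&(u<310)&(v>90)&(v<260)
    Q=np.array([plane(d,a,b,z,True) for a,b in zip(u[k],v[k])])[:,:2]-[.5358,.1282];r=np.hypot(*Q.T);a=np.degrees(np.arctan2(Q[:,1],Q[:,0]))%360
    for lo,hi in ((.034,.036),(.036,.038),(.038,.040),(.040,.042)):
        b=a[(r>lo)&(r<hi)];b=np.sort(b[(b>130)&(b<215)]);i=np.argmax(np.diff(b)) if len(b)>3 else 0;print(f,lo,b[i:i+2].round(1),len(b))
E
python3 -c "
from h import *
ends('w5.png',.0326);ends('wr6.png',.0392)"
python3 -m creep '[[0,0,-0.025,0,0],[0,0,-0.025,0,0],[0,0,0,0,0]]' | egrep 'pos|^force:'
python3 - <<'E'
from h import *
shot('wrist','w7.png');ringz('w7.png',wcloud);ends('w7.png',.0405)
E
```

```text
w5.png 0.034 [151.1 186.7] 37
w5.png 0.036 [151.  186.8] 82
w5.png 0.038 [150.7 186.9] 85
w5.png 0.04 [150.4 187. ] 20
wr6.png 0.034 [149.6 185.4] 98
wr6.png 0.036 [154.3 185.7] 114
wr6.png 0.038 [154.  185.9] 84
wr6.png 0.04 [138.7 153.3] 8
position: [0.5021, 0.1519, 0.1134]
force: [-0.6, -0.0, -0.8]
w7.png [(0, 27, 36.2), (20, 24, 36.5), (40, 23, 38.0), (120, 8, 43.5), (140, 26, 45.2), (145, 39, 44.6), (150, 10, 38.9), (185, 25, 44.8), (190, 32, 44.6), (195, 29, 44.0), (200, 31, 43.9), (205, 33, 43.3), (210, 33, 43.1), (230, 34, 41.5), (250, 25, 40.3), (270, 25, 38.9), (290, 24, 37.2), (310, 20, 36.2), (330, 24, 35.6), (350, 25, 36.1)]
w7.png 0.034 [148.  186.2] 98
w7.png 0.036 [154.  186.4] 106
w7.png 0.038 [153.7 186.5] 80
w7.png 0.04 [153.2 209.1] 10
```

```bash
python3 -m creep '[[0,0,-0.025,0,0],[0,0,0,0,0]]' | egrep 'pos|^force:'
python3 -m creep '[[0,0,-0.025,0,0],[0,0,0,0,0]]' | egrep 'pos|^force:'
python3 -m creep '[[0,0,-0.015,0,0],[0,0,0,0,0],[0,0,0,0,0]]' | egrep 'pos|^force:'
python3 - <<'E'
from h import *
d=shot('wrist','w8.png');ringz('w8.png',wcloud);ends('w8.png',.043)
E
```

```text
position: [0.502, 0.1519, 0.1144]
force: [0.9, 0.4, -1.0]
position: [0.502, 0.152, 0.1154]
force: [-0.1, -0.5, -0.9]
position: [0.502, 0.1519, 0.1159]
force: [0.0, 0.0, -0.5]
w8.png [(0, 24, 36.3), (20, 24, 36.9), (40, 22, 38.9), (60, 3, 39.4), (120, 9, 46.1), (140, 26, 47.9), (145, 37, 47.1), (150, 10, 41.3), (185, 22, 46.8), (190, 30, 46.8), (195, 28, 46.3), (200, 31, 46.3), (205, 32, 45.6), (210, 35, 45.0), (230, 29, 43.4), (250, 25, 41.5), (270, 26, 39.3), (290, 25, 37.9), (310, 24, 36.7), (330, 27, 36.1), (350, 22, 36.4)]
w8.png 0.034 [149.3 187. ] 97
w8.png 0.036 [154.1 186.4] 111
w8.png 0.038 [153.7 186.5] 72
w8.png 0.04 [153.2 208.7] 10
```

```bash
python3 -m creep '[[0,0,0.025,0,0],[0,0,0.025,0,0],[0,0,0.025,0,0],[0,0,0.025,0,0],[0,0,0.025,0,0],[0,0,0,0,0],[0,0,0,0,0]]' | egrep 'pos|^force:'
python3 - <<'E'
from h import *
d=shot('wrist','w9.png');ringz('w9.png',wcloud);ends('w9.png',.041)
E
```

```text
position: [0.5021, 0.152, 0.111]
force: [0.5, -0.1, -0.7]
w9.png [(0, 26, 35.7), (20, 22, 36.9), (40, 23, 37.6), (120, 6, 40.1), (140, 28, 43.7), (145, 43, 43.4), (150, 10, 36.7), (185, 29, 43.5), (190, 31, 43.3), (195, 31, 42.9), (200, 33, 42.4), (205, 34, 42.4), (210, 35, 42.1), (230, 29, 40.8), (250, 25, 39.8), (270, 27, 38.3), (290, 24, 36.9), (310, 24, 36.4), (330, 23, 35.7), (350, 24, 36.5)]
w9.png 0.034 [149.7 185.9] 91
w9.png 0.036 [155.5 186.1] 110
w9.png 0.038 [155.1 186.3] 112
w9.png 0.04 [154.8 212.9] 15
```

The ring now rests on the lips on its own. It sits higher than it did at this pick height on the way up, and end a has sprung about 3 mm. I'll lower a little more and withdraw outward.

```bash
python3 -m creep '[[0,0,0.025,0,0],[0,0,0.025,0,0],[0,0,0,0,0]]' | egrep 'pos|^force:'
python3 -m creep '[[0,0.03,0,0,0],[0,0.05,0,0,0],[0,0.05,0,0,0],[0,0.1,0,0,0],[0,0.15,0,0,0],[0,0,0,0,0]]' | egrep 'pos|^force:'
python3 -m creep '[[0,0,-0.3,0,0],[0,0,-0.4,0,0],[0,0,-0.5,0,0],[0,0,-0.5,0,0],[0,0,-0.5,0,0],[0,0,-0.2,0,0],[0,0,0,0,0],[0,0,0,0,0]]' | egrep 'clock|pos|^force:'
python3 - <<'E'
from h import *
d=shot('wrist','w10.png');ringz('w10.png',wcloud);ends('w10.png',.041)
go(.4942,-.2333)
E
```

```text
position: [0.5019, 0.1519, 0.1088]
force: [-0.6, -0.8, -1.0]
position: [0.489, 0.1612, 0.109]
force: [-0.3, -0.9, -0.5]
clock: 26.75
position: [0.4892, 0.1604, 0.2044]
force: [0.7, -0.7, -2.2]
w10.png [(0, 15, 36.1), (20, 14, 36.7), (40, 14, 37.6), (60, 14, 39.5), (80, 13, 40.7), (100, 14, 41.8), (120, 13, 43.1), (140, 15, 43.6), (145, 17, 43.6), (185, 13, 43.6), (190, 17, 43.1), (195, 16, 42.8), (200, 16, 42.9), (205, 18, 42.3), (210, 18, 41.9), (230, 16, 40.8), (250, 14, 39.7), (270, 13, 38.1), (290, 12, 37.6), (310, 12, 36.3), (330, 18, 35.6), (350, 11, 36.0)]
w10.png 0.034 [149.7 186.6] 48
w10.png 0.036 [149.5 186.8] 57
w10.png 0.038 [149.3 186.9] 57
w10.png 0.04 [210.  213.2] 2
clock 26.8 units [ 7.971e+00 -5.777e+00  4.000e-03] tip-tilt [-1.1e-03 -4.0e-04 -1.0e+00] toolx yaw -125.2 F [ 0.31 -0.89 -0.75]
```

Both ends stay up, measured about 7.5 mm above seated, with the pick away. Now I'll turn back.

```bash
python3 -m creep '[[0,0,0,0.8,0],[0,0,0,1,0],[0,0,0,1,0],[0,0,0,1,0],[0,0,0,1,0],[0,0,0,1,0],[0,0,0,1,0],[0,0,0,1,0],[0,0,0,1,0],[0,0,0,1,0],[0,0,0,1,0],[0,0,0,1,0]]' >/dev/null
python3 -m creep '[[0,0,0,1,0],[0,0,0,1,0],[0,0,0,1,0],[0,0,0,1,0],[0,0,0,1,0],[0,0,0,1,0],[0,0,0,1,0],[0,0,0,1,0],[0,0,0,1,0],[0,0,0,1,0],[0,0,0,1,0],[0,0,0,1,0]]' >/dev/null
python3 -m creep '[[0,0,0,1,0],[0,0,0,1,0],[0,0,0,1,0],[0,0,0,1,0],[0,0,0,1,0],[0,0,0,1,0],[0,0,0,1,0],[0,0,0,1,0],[0,0,0,1,0],[0,0,0,1,0],[0,0,0,0,0],[0,0,0,0,0]]'
python3 -c "
from h import *
go(.4942,-.2333,.2044);print(readout.observe()['joints'].round(2))"
```

```text
clock: 31.3
position: [0.4894, 0.1607, 0.2046]
ee_rot: [-2.026, -2.401, 0.001]
force: [0.5, -1.0, -0.9]
width: 0.149
gripper_force: 45.0
clock 31.3 units [-9.729e+00 -1.540e+00  7.000e-03] tip-tilt [-6.e-04 -3.e-04 -1.e+00] toolx yaw 99.69 F [ 0.51 -1.05 -0.89]
[-0.32  0.29 -0.13  1.86  0.04  1.   -0.3 ]
```

```bash
python3 -m creep '[[-0.5,-0.1,0,0,0],[-0.9,-0.14,0,0,0],[-0.9,-0.14,0,0,0],[-0.9,-0.14,0,0,0],[-0.9,-0.14,0,0,0],[-0.9,-0.14,0,0,0],[-0.9,-0.14,0,0,0],[-0.9,-0.14,0,0,0],[-0.9,-0.14,0,0,0],[-0.9,-0.14,0,0,0],[-0.8,-0.14,0,0,0],[-0.3,-0.04,0,0,0]]' >/dev/null
python3 -m creep '[[0,0,0,0,0],[0,0,0,0,0],[0,0,0,0,0],[0,0,0,0,0]]'
python3 -c "
from h import *
go(.4942,-.2333,.0931)"
```

```text
clock: 33.3
position: [0.4937, -0.2314, 0.205]
ee_rot: [2.026, 2.401, 0.0]
force: [0.6, -0.6, -1.6]
width: 0.153
gripper_force: 45.0
clock 33.3 units [-0.05   0.003  2.798] tip-tilt [ 2.e-04  2.e-04 -1.e+00] toolx yaw 99.67 F [ 0.56 -0.56 -1.64]
```

```bash
python3 -m creep '[[-0.045,0.003,0.1,0,0],[0,0,0.2,0,0],[0,0,0.3,0,0],[0,0,0.3,0,0],[0,0,0.3,0,0],[0,0,0.1,0,0],[0,0,0,0,0]]'|egrep 'pos|^force'
python3 -c "
from h import *
go(.4942,-.2333,.11)"
```

```text
position: [0.4938, -0.2339, 0.1526]
force: [-1.3, -0.2, -0.0]
clock 34.17 units [0.014 0.012 1.066] tip-tilt [-5.e-04  1.e-04 -1.e+00] toolx yaw 99.59 F [-1.27 -0.17 -0.04]
```

```bash
python3 -m creep '[[0,0,0.2,0,0],[0,0,0.3,0,0],[0,0,0.3,0,0],[0,0,0.2,0,0],[0,0,0.05,0,0],[0,0,0,0,0]]'|egrep 'pos|^force'
python3 -c "
from h import *
go(.4942,-.2333,.0931)"
```

```text
position: [0.494, -0.2339, 0.1109]
force: [-1.0, -0.6, -1.5]
clock 34.92 units [0.015 0.008 0.445] tip-tilt [-1.e-04  0.e+00 -1.e+00] toolx yaw 99.59 F [-1.02 -0.6  -1.46]
```

```bash
python3 -m creep '[[0.012,0.007,0.05,0,0],[0,0,0.05,0,0],[0,0,0.05,0,0],[0,0,0.05,0,0],[0,0,0,0,0]]'|egrep 'pos|^force'
python3 -m creep '[[0,0,0.04,0,0],[0,0,0.04,0,0],[0,0,0.04,0,0],[0,0,0,0,0]]'|egrep 'pos|^force'
```

```text
position: [0.494, -0.2333, 0.1028]
force: [0.2, -0.6, -0.2]
position: [0.494, -0.2334, 0.098]
force: [-1.0, 0.5, -0.5]
```

```bash
python3 -m creep '[[0,0,0.04,0,0],[0,0,0.03,0,0],[0,0,0,0,0]]'|egrep 'pos|^force'
python3 -m creep '[[0,0,0.025,0,0],[0,0,0,0,0]]'|egrep 'pos|^force'
```

```text
position: [0.494, -0.2333, 0.0952]
force: [0.2, -0.3, -0.7]
position: [0.4941, -0.2334, 0.0943]
force: [-0.4, 0.2, -0.7]
```

```bash
python3 -m creep '[[0,0,0.02,0,0],[0,0,0,0,0]]'|egrep 'pos|^force'
python3 -m creep '[[0,0,0.012,0,0],[0,0,0,0,0]]'|egrep 'pos|^force'
```

```text
position: [0.4941, -0.2334, 0.0935]
force: [0.1, -0.8, -0.3]
position: [0.4942, -0.2334, 0.0931]
force: [-0.0, -0.0, 0.6]
```

```bash
python3 -m creep '[[0,0,0.01,0,0],[0,0,0,0,0]]'|egrep 'clock|pos|^force'
```

```text
clock: 37.42
position: [0.4942, -0.2334, 0.0931]
force: [-2.6, 1.7, 6.2]
```

The pick is seated: the collar is on the stand, 6 N. I'll release it and retreat.

```bash
python3 -m creep '[[0,0,-0.008,0,0],[0,0,0,0,0.25],[0,0,0,0,0.4],[0,0,0,0,0.6],[0,0,0,0,0.8],[0,0,0,0,0.8],[0,0,0,0,0.8]]'|egrep 'pos|^force|width'
python3 -m creep '[[0,0,-0.2,0,0.8],[0,0,-0.4,0,0.8],[0,0,-0.5,0,0.8],[0,0,-0.6,0,0.8],[0,0,-0.6,0,0.8],[-0.4,0,-0.3,0,0.8],[-0.8,0,0,0,0.8],[-0.8,0,0,0,0.8],[-0.8,0,0,0,0.8],[0,0,0,0,0.8],[0,0,0,0,0.8]]'|egrep 'clock|pos|^force|width'
python3 - <<'E'
from h import *
w=shot('wrist','w11.png');s=shot('side','s11.png');c=shot('scene','sc11.png')
f=lambda i,x,y,w,h,W,H:cv2.resize(i['pixels'][y:y+h,x:x+w],(W,H),interpolation=cv2.INTER_CUBIC)
cv2.imwrite('pics/v11.png',np.vstack([np.hstack([f(w,210,0,140,105,400,300),f(s,210,240,80,60,400,300)]),np.hstack([f(s,245,200,72,54,400,300),f(c,235,197,80,60,400,300)])]))
for d in (s,c):
    C=cloud(d);k=(d['z_map']>0)&(np.hypot(C[...,0]-.494,C[...,1]+.2335)<.012)&(C[...,2]>.1);print('handle',C[k].min(0).round(4),C[k].max(0).round(4),k.sum())
for f,cl in (('s11.png',cloud),('sc11.png',cloud)): ringz(f,cl,130)
E
```

```text
position: [0.4941, -0.2334, 0.093]
force: [0.3, 0.1, 0.3]
width: 0.743
clock: 39.67
position: [0.5126, -0.3439, 0.1968]
force: [-0.1, 0.3, -1.0]
width: 0.803
handle [ 0.487  -0.2427  0.1001] [ 0.5015 -0.2256  0.1395] 162
handle [ 0.4851 -0.2407  0.1   ] [ 0.5047 -0.2264  0.141 ] 108
s11.png [(100, 3, 34.5), (120, 4, 29.0)]
sc11.png [(120, 3, 39.8), (190, 3, 41.4), (230, 3, 36.2)]
```

View pics/v11.png

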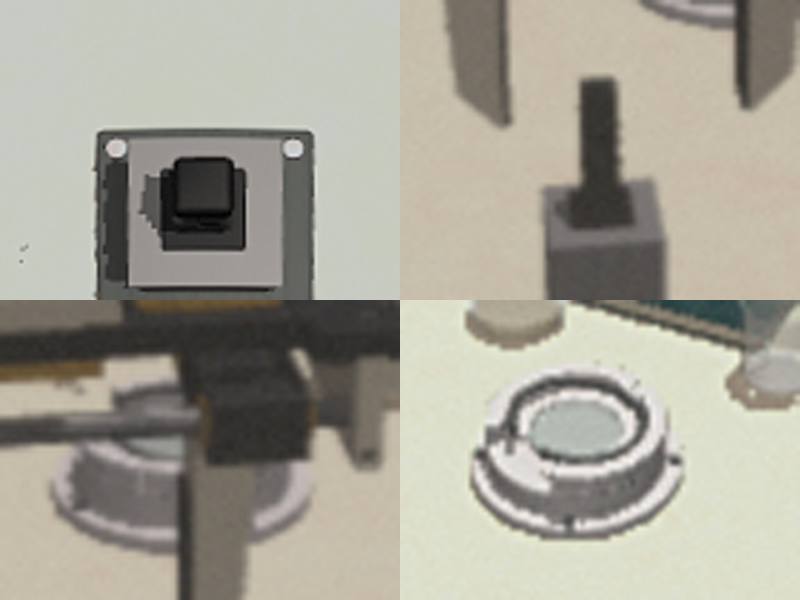

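The final picture shows the pick upright in its stand with the collar flush at (205,200), handle top at 0.139 m as at the start. The ring lies on top of the cell at (575,420), and the robot touches nothing.

```bash
python3 -c "
from cell import sign_off; print(sign_off())"
```

```text
the job is handed in; nothing more can be done
None
```

The job is handed in at about 40 s: both ring ends rest on the lips, about 7 mm above seated by wrist-camera depth. The pick is home in its hole and released, and nothing else was touched; the hardest touches were light ones of about 8 N on the cell floor and 6 N on the stand.

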